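Hold the board tester's lid at its balance point for a new stay

TASK

The stay has been taken off the hinged lid of the circuit board tester and I am about to fit the new one. Turn the latch a quarter turn so that it lies alongside the lid and clear of it, swing the lid up by its handle bar, past upright, to the point where its weight balances over the hinge, and finish there with the bar still held in the gripper and the lid steady. Move the lid under control all the way, never letting it fly up, drop shut or fall over backwards, and leave the other things on the bench where they are.

Things in the scene. Friction and masses are not known exactly. Their poses are not given: they have to be found in the camera images.
- tester: clamshell circuit board tester, fixed to the bench: grey housing, black top plate, 220 mm deep (its x), 290 mm wide (its y), 85 mm high; over the board a hinged lid of aluminium rails with a clear window. Origin: centre of the underside, at bench height. x points from the handle bar (near side) to the hinge (far side), y to its left, z up. The latch stands at its right (-y).
- lid_hinge (a point): point on the lid's hinge axis, midway across the lid, at (97, 0, 132) mm in the tester's frame; the axis runs along the tester's y. With the lid shut, its two side rails (14 mm square) have their tops 127 mm above the bench and their outer faces at y = -102 and +102 mm.
- lid (a joint): lid angle, rad: 0 shut, grows as the bar swings up and over to the far side, stop at 2.35. The hinge is free: no spring, hardly any friction. Lid and bar weigh 0.84 kg (+-20 %). The weight is straight over the hinge at 1.74 rad (10 degrees past upright): short of that the lid falls shut, beyond it falls over backwards.
- handle_bar: round steel sleeve, 14 mm thick, 150 mm long, turning freely on a rod between the rails' free ends. Origin at its middle, y along it (x, z spin). At lid angle t it is at (97 - 215 cos t - 12 sin t, 0, 132 + 215 sin t - 12 cos t) mm in the tester's frame: (-118, 0, 120) shut, (121, 0, 346) at balance. Free behind it: 53 mm; below: 28 mm. It turns, so the gripper may point down throughout.
- latch (a joint): turn latch angle, rad: 0 with its tongue across the right rail (lid locked); grows anticlockwise seen from above; 1.57 (stop) with the tongue alongside the rail, pointing to the tester's -x. The lid is free beyond 1.2. Starts between 0 and 0.3, stays where it is left, turns with about 0.05 N m.
- latch_grip (a point): point on the latch's upright turning axis, at (0, -125, 158.5) mm in the tester's frame, 2 mm below the top of its grey wing grip. The wing is 10 mm thick, 44 mm long, centred on the axis, 134.5 to 160.5 mm above the bench; its length lies along the steel tongue under it (14 mm wide, reaching 38 mm from the axis): along the tester's y at latch angle 0.
- new_stay: the new gas stay, lying on the bench: dark cylinder and thin rod, 230 mm long, 18 mm thick, black end fittings. Origin under its middle. Leave it alone.
- screwdriver: black-handled screwdriver lying on the bench, 190 mm long, 26 mm thick. Origin under its middle. Leave it alone.
- board_rack: black rack 130 by 170 mm with six green circuit boards standing in it, 116 mm high. Origin under its middle. Leave it alone.
- cleaner: white cleaner bottle with a blue cap, 60 mm diameter, 150 mm high. Origin under its middle. Leave it alone.

How it is judged:
On the way, in this order (a step that is already met when the one before it is completed fails the run):
1. the latch is turned clear of the lid while the lid is still down (value of joint latch above 1.2 rad and value of joint lid below 0.1 rad), for 0.1 s.
2. the lid is held by its bar at the balance point (value of joint lid between 1.66 and 1.82 rad and velocity of joint lid between -0.15 and 0.15 rad/s and contact force between the fingers and handle_bar above 1 N and value of joint latch above 1.2 rad), for 0.2 s.
At the end, for the whole second after the job is handed in: the lid stands still (under 0.15 rad/s) between 1.66 and 1.82 rad, i.e. within 0.08 of its balance point, with the fingers pressing on the handle bar (over 1 N); the latch is still turned past 1.2 rad; stay, screwdriver, rack and bottle are within 30 mm of where they were (all of step 2 and distance of each of new_stay, screwdriver, board_rack, cleaner from where it was at the start of the episode below 0.03 m); the arm keeps its last pose, push and grip.
It fails at once if the lid falls over backwards (beyond 2.05 rad) (value of joint lid above 2.05 rad).
It fails at once if the lid drops or is slammed shut (faster than 2.5 rad/s) (velocity of joint lid below -2.5 rad/s).
It fails at once if the lid flies up (faster than 2.5 rad/s) (velocity of joint lid above 2.5 rad/s).
It fails at once if something else on the bench is moved more than 30 mm (distance of any of new_stay, screwdriver, board_rack, cleaner from where it was at the start of the episode above 0.03 m).
It also fails if it takes over 54 s, if anything falls off the work surface, if the arm or the gripper's body presses on something with over 40 N, if the wrist force passes 120 N, or if a joint passes its speed limit or range.

ROBOT

A 6-joint arm with a two-finger parallel gripper is mounted at the origin on the work surface. World frame = base frame: x ahead of the robot, y to its left, z up, the work surface at z = 0. Lengths are in m, angles in rad, forces in N, time in s.
With the tool pointing down it reaches from about 0.425 to 0.95 m from the base axis. Payload 3.5 kg.
Tool frame: the origin (TCP) lies at the very end of the fingers, on their centre line; the grasp point (between the pads) lies 19 mm behind it; z points along the fingers, y is the line along which they close (so a half turn about z gives the same grasp; the last joint's range is limited). The gripper opens to 85 mm and grips with 20 to 120 N. Pads are 22 mm wide; open, the fingers measure 114 mm over their backs; the gripper's body (76 mm by 85 mm) begins 54 mm behind the grasp point. The pads swing forward as they close: fully open they stand 13 mm farther back than shut.
Start: joints at [1.174, 0.286, 1.577, -0, 1.279, -0.15], TCP at [0.165, 0.655, 0.231] pointing down, gripper open.
Joint ranges: [-2.77, 2.77], [-0.9, 2.22], [0.21, 2.48], [-1.53, 4.67], [0.24, 2.81], [-2.84, 2.84]. Speed limits (rad/s): [2.79, 2.79, 3.14, 3.14, 3.14, 3.14].

INTERFACE

Orientations are given as a unit quaternion [x, y, z, w].
In Python, from plant import get_state, read_camera, sign_off, recognise gives the robot as it stands.
- The arm moves only by the tool arm_command, never from a script. Its argument "steps" is a list of rows, each an object with "translation": the shift along the tool's x, y, z scaled (see below), a list of three; "twist": the turn, a rotation vector about the tool's x, y, z scaled (see below), a list of three; "fingers": the opening, from -1 (shut) to 1 (fully open). In form: [{"translation": [x, y, z], "twist": [rx, ry, rz], "fingers": fingers}, ...]. A call has 1 to 5 rows; each row is the pose to reach, as a shift and turn from the pose commanded when the call began, along the tool's axes at that moment; what a row does not reach only later rows make up. The controller multiplies each number of a shift by 75 cm and each number of a turn by 60 degrees. A row lasts 1/8 s, in which the tool goes at most 62.5 mm and 10.7 degrees, less where a joint would pass 70% of its speed; a pose out of reach is approached as far as the arm can. A call with a number of a shift or a turn outside -1 to 1 is refused whole. A call with a gripper value outside its range is refused whole. The fingers move at their own pace and stop on an object; "grip_force" is the grip in N (left out, the last holds). Time passes only in rows, so rows that repeat a pose let the fingers close. It gives the time, the measured TCP pose, the force, the opening and the grip force at its end, in the units of the state.
- get_state(): the state, without advancing time (a new reading comes with each control period).
- read_camera(name): name is "scene" or "top" or "wrist"; returns a dict with "pixels" (384x512x3 uint8, red, green, blue), "K" (3x3 intrinsics, pixels), "k1" (the pictures are not rectified: a ray, as slopes to the right and down, at radius r is drawn at 1 + k1 r^2 times it, then the intrinsics apply), "R" (3x3) and "t" (3): a world point X has camera coordinates R X + t; the wrist camera has in their place "T_tool_cam" (4x4, takes a point from camera to tool coordinates, whose origin is the TCP and whose axes are the flange's). Camera axes: x right, y down, z forward; pixel columns grow to the right and rows downward; lengths in m; the calibration is good to about 2 mm. A picture is of the moment at which its call begins: read the wrist's pose just before it. There is no depth.
- sign_off(): hands the job in; it is judged then, once.
Trained networks look in a picture, given as the dict that the camera call returned (one of the last four; its "shot" number tells which), for a name from the list of things; names that differ only in an ending like _2 or _b are one class to them, and where a whole thing is asked for, a point or a joint stands for the part that bears it (a point fixed in the world has none). Each returns a list of dicts, best first, with "conf" (0 to 1); they miss things now and then, are a little off and sometimes report something else, mostly with a low value. They report only what shows in the picture. A call takes as long as a camera call.
- recognise(picture, query): "point" ([row, column] in pixels, amid what is visible of it).
The state is a dict: "time": time; "qpos": joint angles; "dq": joint speeds; "joint_efforts": joint torques, N m; "eef_pos": TCP position; "tcp_rot": TCP orientation; "contact_force": force on the tool from outside, world axes, zero at the start; "wrist_torque": the same for the moment, N m; "opening": opening from 0.0 (shut) to 1.0 (fully open); "finger_force": force on a finger pad.
Only numpy, scipy, OpenCV 4.12 (cv2) and the standard library are available. Lean on these libraries where they do the work, as an engineer would, in place of code of your own. Each camera call takes 0.05 s, during which the arm holds its last target. There are 200 camera calls.

## Working session

There is one attempt and no reset: what is moved stays moved. The work goes in short steps, Python scripts to look and compute and a tool call to move; the robot and the scene stay as the last step left them, time stands still between calls to the robot, and variables do not carry over. Pictures are saved under pics/ and viewed, at most 10 in all, crops included, and the job is handed in when it is done.

Besides the shell and the picture viewer there is one more tool, called after "Call:" as a command line: name --argument value ..., lists and objects as JSON in quotes. arm_command: Moves the arm, as the interface text tells. Shifts and turns lie within -1 to 1; 1 stands for 75 cm of shift or 60 degrees of turn. Its arguments: {"type":"object","properties":{"steps":{"type":"array"},"grip_force":{"type":"number"}},"required":["steps"]}

```bash
mkdir -p pics; ls
cat > h.py <<'E'
import numpy as np, cv2
from plant import *
def und(p,c):
    K=np.array(c["K"]);d=np.array([c["k1"],0,0,0,0.])
    return cv2.undistortPoints(np.array([[p]],float),K,d)[0,0]
def ray(rc,c,st=None):
    u=und([rc[1],rc[0]],c);v=np.array([u[0],u[1],1.])
    if "R" in c:
        R=np.array(c["R"]);t=np.array(c["t"]);return -R.T@t,R.T@v/np.linalg.norm(v)
    from scipy.spatial.transform import Rotation as Ro
    T=np.array(c["T_tool_cam"]);Rt=Ro.from_quat(st["tcp_rot"]).as_matrix()
    return np.array(st["eef_pos"])+Rt@T[:3,3],Rt@T[:3,:3]@v/np.linalg.norm(v)
def tri(rs):
    A=sum(np.eye(3)-np.outer(d,d) for o,d in rs);b=sum((np.eye(3)-np.outer(d,d))@o for o,d in rs)
    X=np.linalg.solve(A,b);return X,[round(float(np.linalg.norm(np.cross(X-o,d))),4) for o,d in rs]
def proj(X,c,st=None):
    K=np.array(c["K"])
    if "R" in c: x=np.array(c["R"])@X+np.array(c["t"])
    else:
        from scipy.spatial.transform import Rotation as Ro
        T=np.array(c["T_tool_cam"]);Rt=Ro.from_quat(st["tcp_rot"]).as_matrix()
        x=T[:3,:3].T@(Rt.T@(np.array(X)-np.array(st["eef_pos"]))-T[:3,3])
    s=x[:2]/x[2];s=s*(1+c["k1"]*(s@s));return K[0,0]*s[0]+K[0,2],K[1,1]*s[1]+K[1,2]
def save(c,n): cv2.imwrite("pics/"+n,c["pixels"][:,:,::-1])
E
cat > a.py <<'E'
from h import *
st=get_state();print(st)
C={n:read_camera(n) for n in("scene","top","wrist")}
for n,c in C.items():
    save(c,n+"0.png")
    for q in("tester","handle_bar","latch","latch_grip","lid_hinge","new_stay","screwdriver","board_rack","cleaner"):
        print(n,q,[(np.round(r["point"]).tolist(),round(r["conf"],2)) for r in recognise(c,q)[:3]])
im=np.hstack([C["scene"]["pixels"],C["top"]["pixels"]])
print(C["top"]["K"],C["wrist"]["T_tool_cam"])
import pickle;pickle.dump((C,st),open("c0.pkl","wb"))
E
python3 a.py
```

```text
pics
{'time': 0.0, 'qpos': array([ 1.17400885e+00,  2.87139754e-01,  1.57816919e+00,  1.94871090e-05,
        1.27856361e+00, -1.49996174e-01]), 'dq': array([ 4.74171013e-05, -2.37509722e-03,  1.24227021e-03, -6.52993078e-04,
       -1.02455790e-03, -1.01058448e-03]), 'joint_efforts': array([-1.39584608e-03, -4.05991137e+01, -2.92626286e+01, -2.28182294e-04,
        5.91404605e-03,  2.35472207e-06]), 'eef_pos': array([0.16461095, 0.653957  , 0.22996866]), 'tcp_rot': array([ 1.23085460e-01,  9.92395420e-01, -1.09509561e-03, -3.16766292e-04]), 'contact_force': array([-0.52745475, -0.06416179,  0.96083567]), 'wrist_torque': array([0.0072845 , 0.02352884, 0.02279927]), 'finger_force': 0.0, 'opening': 0.9954864140031081}
scene tester [([192.0, 216.0], 0.71)]
scene handle_bar [([165.0, 252.0], 0.45)]
scene latch [([145.0, 198.0], 0.54), ([275.0, 319.0], 0.26)]
scene latch_grip [([148.0, 198.0], 0.5), ([191.0, 214.0], 0.48)]
scene lid_hinge [([193.0, 218.0], 0.58), ([245.0, 244.0], 0.56)]
scene new_stay [([245.0, 242.0], 0.77)]
scene screwdriver []
scene board_rack [([148.0, 200.0], 0.71), 
[... 360 characters left out ...]
.0, 391.0], 0.8)]
top board_rack [([195.0, 179.0], 0.77), ([167.0, 324.0], 0.2)]
top cleaner [([211.0, 447.0], 0.96)]
wrist tester []
wrist handle_bar []
wrist latch []
wrist latch_grip []
wrist lid_hinge []
wrist new_stay []
wrist screwdriver []
wrist board_rack [([382.0, 74.0], 0.57)]
wrist cleaner []
[[498.05553809   0.         259.51053469]
 [  0.         498.05553809 196.42354882]
 [  0.           0.           1.        ]] [[-2.10089043e-05 -9.54350623e-01 -2.98688614e-01  7.61025737e-02]
 [ 9.99999457e-01 -3.31309291e-04  9.88241002e-04  1.51249008e-04]
 [-1.04208673e-03 -2.98688431e-01  9.54350111e-01 -1.43627548e-01]
 [ 0.00000000e+00  0.00000000e+00  0.00000000e+00  1.00000000e+00]]
```

View pics/scene0.png

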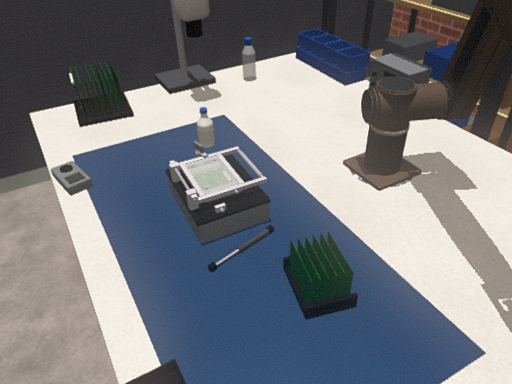

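View pics/top0.png

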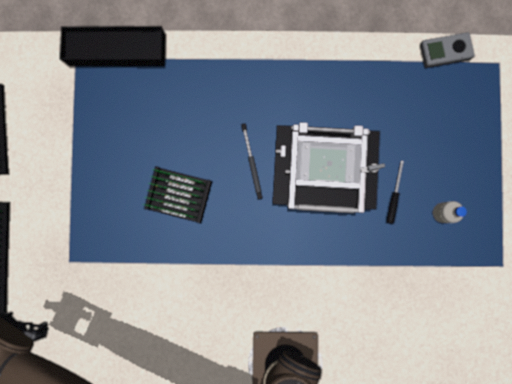

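Run:
```python
from h import *
import pickle
C,st=pickle.load(open("c0.pkl","rb"));c=C["top"]
R=np.array(c["R"]);print("top R",R.round(3).tolist(),"pos",-R.T@c["t"])
s=C["scene"];R=np.array(s["R"]);print("scene R",R.round(3).tolist(),"pos",-R.T@s["t"])
def at(rc,z):
    o,d=ray(rc,c);return (o+d*(z-o[2])/d[2]).round(3)
for n,rc,z in(("bar",(205,333),.12),("latch",(168,372),.158),("stay",(165,253),.01),("driver",(208,391),.013),("rack",(195,179),.1),("cleaner",(211,447),.15),("tester",(166,327),.1)):print(n,at(rc,z))
```

```text
top R [[0.01, -1.0, -0.008], [-0.999, -0.009, -0.048], [0.048, 0.008, -0.999]] pos [0.41966412 0.06713875 1.47952057]
scene R [[-0.868, 0.496, -0.019], [0.32, 0.53, -0.786], [-0.379, -0.688, -0.618]] pos [0.96200376 0.88641272 0.86039972]
bar [ 0.463 -0.123  0.12 ]
latch [ 0.562 -0.221  0.158]
stay [0.583 0.099 0.01 ]
driver [ 0.46  -0.309  0.013]
rack [0.488 0.302 0.1  ]
cleaner [ 0.449 -0.426  0.15 ]
tester [ 0.572 -0.108  0.1  ]
```

The scene view shows the tester at (215,190), with the latch at about (200,150). The top view shows the bar at (330,208), the latch at (372,168) right of the lid, the stay at (250,160), the screwdriver at (395,195), the rack at (180,195) and the bottle at (450,212). Next I'll bring the wrist camera over the tester.

```bash
cat >> h.py <<'E'
from scipy.spatial.transform import Rotation as Ro
def mv(p,az,frm=None):
    "scaled tool-frame move to world TCP p, tool down, tool x at azimuth az (deg)"
    s=get_state();R0=Ro.from_quat(s["tcp_rot"])
    a=np.radians(az);x=np.array([np.cos(a),np.sin(a),0]);z=np.array([0,0,-1.]);R1=Ro.from_matrix(np.c_[x,np.cross(z,x),z])
    print("t",s["time"],"pos",np.array(s["eef_pos"]).round(4),"F",np.array(s["contact_force"]).round(1),"ff",s["finger_force"],"op",round(s["opening"],3))
    print("tr",(R0.inv().apply(np.array(p)-s["eef_pos"])/.75).round(4).tolist(),"tw",np.round((R0.inv()*R1).as_rotvec(degrees=True)/60,4).tolist())
E
python3 -c "
from h import *
mv([.44,.30,.37],180)"
```

```text
t 1.5 pos [0.1649 0.6545 0.2313] F [ 0.2 -0.2  1. ] ff 0.0 op 1.004
tr [-0.4712, -0.3688, -0.1849] tw [-0.0, -0.0, -0.2357]
```

Call:
arm_command --steps '[{"translation": [-0.47, -0.37, -0.187], "twist": [0, 0, -0.235], "fingers": 1}, {"translation": [-0.47, -0.37, -0.187], "twist": [0, 0, -0.235], "fingers": 1}, {"translation": [-0.47, -0.37, -0.187], "twist": [0, 0, -0.235], "fingers": 1}, {"translation": [-0.47, -0.37, -0.187], "twist": [0, 0, -0.235], "fingers": 1}, {"translation": [-0.47, -0.37, -0.187], "twist": [0, 0, -0.235], "fingers": 1}]'

```text
time: 2.12
eef_pos: [0.3479, 0.4168, 0.3255]
tcp_rot: [0.0, 1.0, 0.0, 0.0]
contact_force: [1.1, 0.9, -0.8]
opening: 1.004
finger_force: 0.0
```

```bash
python3 -c "
from h import *
mv([.50,-.13,.37],180)"
```

```text
t 2.125 pos [0.3479 0.4168 0.3255] F [ 1.1  0.9 -0.8] ff 0.0 op 1.004
tr [-0.2032, -0.7289, -0.0596] tw [0.0005, 0.0007, -0.0004]
```

Call:
arm_command --steps '[{"translation": [-0.2, -0.73, -0.06], "twist": [0, 0, 0], "fingers": 1}, {"translation": [-0.2, -0.73, -0.06], "twist": [0, 0, 0], "fingers": 1}, {"translation": [-0.2, -0.73, -0.06], "twist": [0, 0, 0], "fingers": 1}, {"translation": [-0.2, -0.73, -0.06], "twist": [0, 0, 0], "fingers": 1}, {"translation": [-0.2, -0.73, -0.06], "twist": [0, 0, 0], "fingers": 1}]'

```text
time: 2.75
eef_pos: [0.4292, 0.116, 0.3498]
tcp_rot: [0.0, 1.0, 0.0, 0.001]
contact_force: [1.6, 0.3, -0.1]
opening: 1.001
finger_force: 0.0
```

```bash
python3 -c "
from h import *
mv([.50,-.13,.37],180)"
```

```text
t 2.75 pos [0.4292 0.116  0.3498] F [ 1.6  0.3 -0.1] ff 0.0 op 1.001
tr [-0.0945, -0.3279, -0.0268] tw [0.0001, 0.0014, -0.0004]
```

Call:
arm_command --steps '[{"translation": [-0.095, -0.328, -0.027], "twist": [0, 0, 0], "fingers": 1}, {"translation": [-0.095, -0.328, -0.027], "twist": [0, 0, 0], "fingers": 1}, {"translation": [-0.095, -0.328, -0.027], "twist": [0, 0, 0], "fingers": 1}, {"translation": [-0.095, -0.328, -0.027], "twist": [0, 0, 0], "fingers": 1}, {"translation": [-0.095, -0.328, -0.027], "twist": [0, 0, 0], "fingers": 1}]'

```text
time: 3.38
eef_pos: [0.5005, -0.1316, 0.3693]
tcp_rot: [0.003, 1.0, -0.0, -0.0]
contact_force: [-1.1, 0.0, -0.6]
opening: 1.005
finger_force: 0.0
```

```bash
cat > w.py <<'E'
from h import *
import sys,pickle
st=get_state();c=read_camera("wrist");n=sys.argv[1];save(c,n+".png");pickle.dump((c,st),open(n+".pkl","wb"))
print(st["time"],st["eef_pos"])
for q in("handle_bar","latch_grip","tester"):print(q,[(np.round(r["point"]).tolist(),round(r["conf"],2)) for r in recognise(c,q)[:3]])
E
python3 w.py w1
```

```text
3.375 [ 0.50054118 -0.13155345  0.3693448 ]
handle_bar [([117.0, 284.0], 0.9)]
latch_grip [([214.0, 176.0], 0.82)]
tester [([196.0, 270.0], 0.87)]
```

View pics/w1.png

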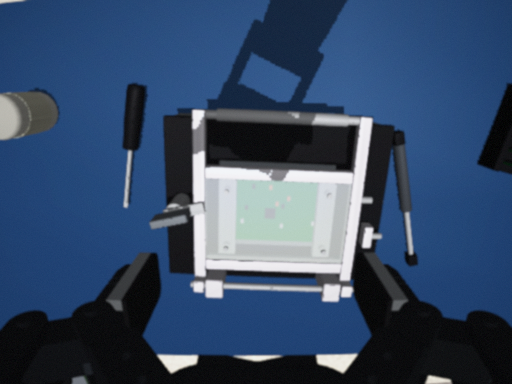

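The wrist view shows the bar from (210,117) to (357,120), the wing from about (150,222) to (190,212) with its tongue over the right rail at (205,207), and the hinge rod along row 287. I'll take a second view from above the latch with the tool turned.

Call:
arm_command --steps '[{"translation": [-0.08, -0.04, 0], "twist": [0, 0, 0.9], "fingers": 1}, {"translation": [-0.08, -0.04, 0], "twist": [0, 0, 0.9], "fingers": 1}, {"translation": [-0.08, -0.04, 0], "twist": [0, 0, 0.9], "fingers": 1}, {"translation": [-0.08, -0.04, 0], "twist": [0, 0, 0.9], "fingers": 1}, {"translation": [-0.08, -0.04, 0], "twist": [0, 0, 0.9], "fingers": 1}]'

```text
time: 4.2
eef_pos: [0.5602, -0.1559, 0.3697]
tcp_rot: [0.453, 0.891, 0.0, 0.0]
contact_force: [0.5, -0.6, 0.0]
opening: 1.0
finger_force: 0.0
```

```bash
python3 -c "
from h import *
mv([.56,-.17,.35],95)"
```

```text
t 4.2 pos [ 0.5602 -0.1559  0.3697] F [ 0.5 -0.6  0. ] ff 0.0 op 1.0
tr [-0.0151, -0.0113, 0.0263] tw [0.0003, -0.0001, 0.5177]
```

Call:
arm_command --steps '[{"translation": [-0.015, -0.011, 0.026], "twist": [0, 0, 0.518], "fingers": 1}, {"translation": [-0.015, -0.011, 0.026], "twist": [0, 0, 0.518], "fingers": 1}, {"translation": [-0.015, -0.011, 0.026], "twist": [0, 0, 0.518], "fingers": 1}, {"translation": [-0.015, -0.011, 0.026], "twist": [0, 0, 0.518], "fingers": 1}]'

```text
time: 4.7
eef_pos: [0.5602, -0.1702, 0.3503]
tcp_rot: [0.673, 0.74, 0.0, 0.0]
contact_force: [-0.6, -0.0, 0.3]
opening: 1.002
finger_force: 0.0
```

```bash
python3 w.py w2
```

```text
4.7 [ 0.56019829 -0.17022279  0.35031994]
handle_bar [([82.0, 168.0], 0.77)]
latch_grip [([208.0, 258.0], 0.75)]
tester [([101.0, 270.0], 0.91), ([207.0, 258.0], 0.5)]
```

View pics/w2.png

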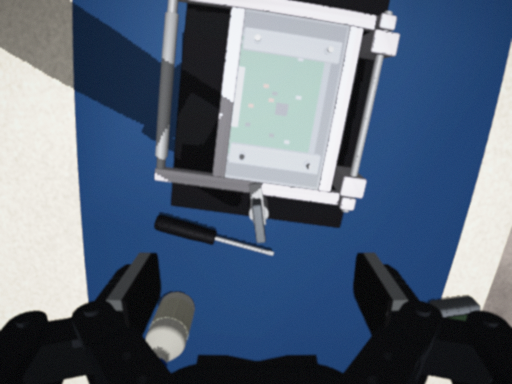

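The second view shows the bar from (172,15) to (163,165), the right rail from (160,177) to (345,200), and the wing from about (256,190) to (262,242). Now I'll fit the tester pose.

Run:
```python
from h import *
import pickle
V=[pickle.load(open(n+".pkl","rb")) for n in("w1","w2")]
print("latch tri",tri([ray(p,*v) for p,v in zip([(214,176),(208,258)],V)]))
print("bar tri",tri([ray(p,*v) for p,v in zip([(117,284),(82,168)],V)]))
def at(rc,v,z):
    o,d=ray(rc,*v);return (o+d*(z-o[2])/d[2])
# bar centreline at .12 : view1 ends, view2 ends
for v,a,b,z,n in((V[0],(116.5,215),(120,353),.12,"bar"),(V[1],(165,163),(10,172.5),.12,"bar"),(V[0],(115,193),(275,195),.127,"Rrail out"),(V[0],(120,371),(275,354),.127,"Lrail out"),(V[1],(181,160),(203,340),.127,"Rrail out"),(V[0],(222,150),(210,190),.160,"wing"),(V[1],(242,262),(195,257),.160,"wing")):
    A,B=at(a,v,z),at(b,v,z);d=B-A;print(n,A.round(4),B.round(4),np.degrees(np.arctan2(d[1],d[0])).round(1),np.linalg.norm(d).round(3))
big=[cv2.resize(v[0]["pixels"][y:y+100,x:x+130],None,fx=3.05,fy=3.05,interpolation=cv2.INTER_CUBIC) for v,x,y in((V[0],130,160),(V[1],200,160))]
cv2.imwrite("pics/z.png",np.hstack(big)[:,:,::-1])
```

```text
latch tri (array([ 0.56799824, -0.22606073,  0.13477405]), [0.0026, 0.0026])
bar tri (array([ 0.45700913, -0.09739761,  0.1120944 ]), [0.0016, 0.0016])
bar [ 0.4556 -0.1786  0.12  ] [ 0.4601 -0.0196  0.12  ] 88.4 0.159
bar [ 0.4552 -0.1873  0.12  ] [ 0.4605 -0.0238  0.12  ] 88.1 0.164
Rrail out [ 0.4531 -0.2025  0.127 ] [ 0.6574 -0.2127  0.127 ] -2.9 0.205
Lrail out [ 0.4593 -0.0008  0.127 ] [ 0.6593 -0.0041  0.127 ] -0.9 0.2
Rrail out [ 0.4539 -0.2044  0.127 ] [ 0.6614 -0.2113  0.127 ] -1.9 0.208
wing [ 0.569  -0.2528  0.16  ] [ 0.5547 -0.2059  0.16  ] 107.0 0.049
wing [ 0.5744 -0.2531  0.16  ] [ 0.5639 -0.2002  0.16  ] 101.2 0.054
```

View pics/z.png

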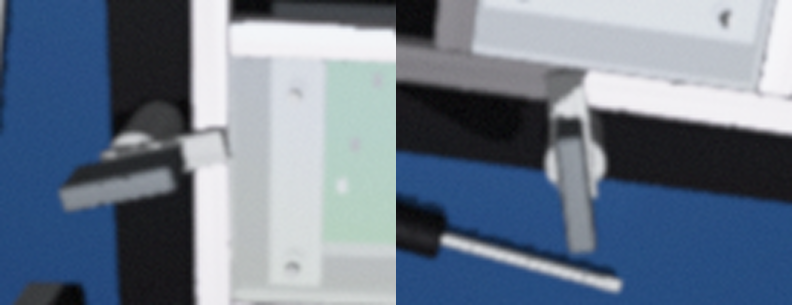

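Run:
```python
from h import *
import pickle
V=[pickle.load(open(n+".pkl","rb")) for n in("w1","w2")]
P=[]
for p in ([(225.6,150.3),(242,261)],[(218.7,188.4),(202.6,256.4)]):
    X,r=tri([ray(q,*v) for q,v in zip(p,V)]);print(X.round(4),r);P.append(X)
d=P[1]-P[0];print("mid",(P[0]+P[1])/2,np.degrees(np.arctan2(d[1],d[0])),np.linalg.norm(d))
psi=np.radians(-1.8);R=Ro.from_euler("z",psi).as_matrix()
# origin from bar centre & rails
o=np.array([.458,-.1035,.12])-R@[-.118,0,.12];print("tester",o,"latch",o+R@[0,-.125,.1585],"bar bal",o+R@[.121,0,.346])
```

```text
[ 0.5732 -0.2528  0.1606] [0.0001, 0.0001]
[ 0.564  -0.2078  0.1626] [0.0001, 0.0001]
mid [ 0.56861023 -0.23026054  0.1616364 ] 101.58669766358786 0.045993724738534275
tester [ 0.57594177 -0.10720647  0.        ] latch [ 0.57201543 -0.23214479  0.1585    ] bar bal [ 0.69688207 -0.11100717  0.346     ]
```

```bash
python3 -c "
from h import *
mv([.570,-.231,.20],101.5)"
```

```text
t 4.9 pos [ 0.5602 -0.1714  0.3502] F [ 0.3 -0.5  0. ] ff 0.0 op 1.002
tr [-0.0803, 0.0055, 0.2003] tw [0.0002, 0.0001, -0.1029]
```

Call:
arm_command --steps '[{"translation": [-0.08, 0.0055, 0.2], "twist": [0, 0, -0.103], "fingers": 0.4}, {"translation": [-0.08, 0.0055, 0.2], "twist": [0, 0, -0.103], "fingers": 0.4}, {"translation": [-0.08, 0.0055, 0.2], "twist": [0, 0, -0.103], "fingers": 0.4}, {"translation": [-0.08, 0.0055, 0.2], "twist": [0, 0, -0.103], "fingers": 0.4}, {"translation": [-0.08, 0.0055, 0.2], "twist": [0, 0, -0.103], "fingers": 0.4}]'

```text
time: 5.52
eef_pos: [0.5706, -0.2316, 0.2021]
tcp_rot: [0.633, 0.774, 0.0, 0.001]
contact_force: [0.0, 0.6, 1.4]
opening: 0.7
finger_force: 0.0
```

```bash
python3 -c "
from h import *
mv([.570,-.231,.1400],101.5)"; python3 w.py w3
```

```text
t 5.525 pos [ 0.5706 -0.2316  0.2021] F [0.  0.6 1.4] ff 0.0 op 0.7
tr [0.0011, -0.0008, 0.0828] tw [0.0021, 0.0016, -0.0019]
5.525 [ 0.57061618 -0.23160896  0.20208446]
handle_bar [([46.0, 102.0], 0.68)]
latch_grip [([199.0, 253.0], 0.61)]
tester [([101.0, 282.0], 0.98)]
```

View pics/w3.png

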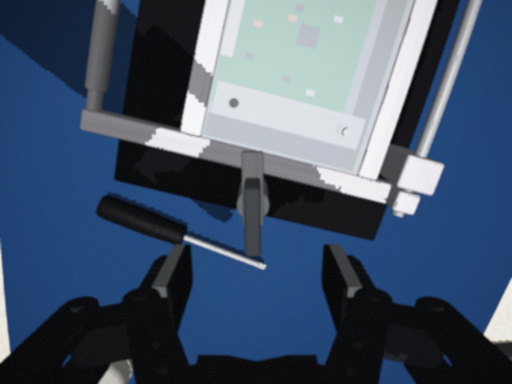

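The wing stands upright in the picture at column 253, centred between the fingertips at (180,260) and (335,260). Going down and gripping.

Call:
arm_command --steps '[{"translation": [0, 0, 0.083], "twist": [0, 0, 0], "fingers": 0.4}, {"translation": [0, 0, 0.083], "twist": [0, 0, 0], "fingers": 0.4}, {"translation": [0, 0, 0.083], "twist": [0, 0, 0], "fingers": -1}, {"translation": [0, 0, 0.083], "twist": [0, 0, 0], "fingers": -1}, {"translation": [0, 0, 0.083], "twist": [0, 0, 0], "fingers": -1}]' --grip_force 30

```text
time: 6.35
eef_pos: [0.5684, -0.2329, 0.1408]
tcp_rot: [0.633, 0.774, -0.003, -0.001]
contact_force: [-7.4, -0.5, 2.9]
opening: 0.107
finger_force: 31.4
```

Call:
arm_command --steps '[{"translation": [0, 0, 0], "twist": [0, 0, 0], "fingers": -1}, {"translation": [0, 0, 0], "twist": [0, 0, 0], "fingers": -1}, {"translation": [0, 0, 0], "twist": [0, 0, 0], "fingers": -1}]'

```text
time: 6.72
eef_pos: [0.5684, -0.2328, 0.1407]
tcp_rot: [0.633, 0.774, -0.002, -0.001]
contact_force: [-8.3, -0.8, 8.3]
opening: 0.108
finger_force: 32.2
```

Call:
arm_command --steps '[{"translation": [0, -0.0025, 0], "twist": [0, 0, -0.12], "fingers": -1}, {"translation": [0, -0.0025, 0], "twist": [0, 0, -0.24], "fingers": -1}, {"translation": [0, -0.0025, 0], "twist": [0, 0, -0.36], "fingers": -1}, {"translation": [0, -0.0025, 0], "twist": [0, 0, -0.48], "fingers": -1}, {"translation": [0, -0.0025, 0], "twist": [0, 0, -0.6], "fingers": -1}]'

```text
time: 7.35
eef_pos: [0.5684, -0.2328, 0.1408]
tcp_rot: [0.362, 0.932, -0.001, 0.001]
contact_force: [-2.4, -0.5, 5.2]
opening: 0.111
finger_force: 31.8
```

Call:
arm_command --steps '[{"translation": [0, 0, 0], "twist": [0, 0, -0.12], "fingers": -1}, {"translation": [0, 0, 0], "twist": [0, 0, -0.24], "fingers": -1}, {"translation": [0, 0, 0], "twist": [0, 0, -0.36], "fingers": -1}, {"translation": [0, 0, 0], "twist": [0, 0, -0.48], "fingers": -1}, {"translation": [0, 0, 0], "twist": [0, 0, -0.6], "fingers": -1}]'

```text
time: 7.98
eef_pos: [0.5685, -0.2326, 0.1407]
tcp_rot: [0.056, 0.998, -0.001, 0.001]
contact_force: [-2.5, 0.8, 4.5]
opening: 0.111
finger_force: 31.8
```

```bash
python3 -c "
from h import *
mv([.569,-.231,.25],175)
s=get_state();print(s['wrist_torque'],s['qpos'])"
```

```text
t 7.975 pos [ 0.5685 -0.2326  0.1407] F [-2.5  0.8  4.5] ff 31.81987702846527 op 0.111
tr [-0.0007, 0.002, -0.1457] tw [-0.0014, 0.0017, -0.0238]
[ 0.17561298  0.46215131 -0.04719969] [-5.53246506e-01  2.41177473e-01  1.80520303e+00 -6.22191682e-04
  1.09295627e+00 -2.01157458e+00]
```

Call:
arm_command --steps '[{"translation": [0, 0, 0], "twist": [0, 0, 0], "fingers": 0.2}, {"translation": [0, 0, 0], "twist": [0, 0, 0], "fingers": 0.2}, {"translation": [0, 0, 0], "twist": [0, 0, 0], "fingers": 0.2}, {"translation": [0, 0, -0.08], "twist": [0, 0, 0], "fingers": 0.2}, {"translation": [0, 0, -0.15], "twist": [0, 0, 0], "fingers": 0.2}]'

```text
time: 8.6
eef_pos: [0.5677, -0.2318, 0.2511]
tcp_rot: [0.058, 0.998, 0.0, -0.0]
contact_force: [1.1, -1.1, 0.8]
opening: 0.597
finger_force: 0.0
```

```bash
python3 -c "
from h import *
mv([.457,-.15,.30],88.2)
"
```

```text
t 8.6 pos [ 0.5677 -0.2318  0.2511] F [ 1.1 -1.1  0.8] ff 0.0 op 0.597
tr [0.1594, 0.0911, -0.0649] tw [-0.0003, -0.0011, 1.4184]
```

Call:
arm_command --steps '[{"translation": [0.16, 0.09, -0.065], "twist": [0, 0, 0.9], "fingers": 0.2}, {"translation": [0.16, 0.09, -0.065], "twist": [0, 0, 0.9], "fingers": 0.2}, {"translation": [0.16, 0.09, -0.065], "twist": [0, 0, 0.9], "fingers": 0.2}, {"translation": [0.16, 0.09, -0.065], "twist": [0, 0, 0.9], "fingers": 0.2}, {"translation": [0.16, 0.09, -0.065], "twist": [0, 0, 0.9], "fingers": 0.2}]'

```text
time: 9.22
eef_pos: [0.4563, -0.1507, 0.2993]
tcp_rot: [0.506, 0.863, 0.0, 0.0]
contact_force: [0.3, 0.5, 0.7]
opening: 0.6
finger_force: 0.0
```

```bash
python3 -c "
from h import *
mv([.457,-.13,.30],88.2)
"
```

```text
t 9.225 pos [ 0.4563 -0.1507  0.2993] F [0.3 0.5 0.7] ff 0.0 op 0.6
tr [0.0236, 0.0143, -0.0009] tw [0.0007, 0.0006, 0.5175]
```

Call:
arm_command --steps '[{"translation": [0.024, 0.014, 0], "twist": [0, 0, 0.518], "fingers": 0.2}, {"translation": [0.024, 0.014, 0], "twist": [0, 0, 0.518], "fingers": 0.2}, {"translation": [0.024, 0.014, 0], "twist": [0, 0, 0.518], "fingers": 0.2}, {"translation": [0.024, 0.014, 0], "twist": [0, 0, 0.518], "fingers": 0.2}]'

```text
time: 9.72
eef_pos: [0.4567, -0.13, 0.2989]
tcp_rot: [0.715, 0.699, -0.0, -0.0]
contact_force: [-0.3, -0.7, -0.4]
opening: 0.602
finger_force: 0.0
```

```bash
python3 w.py w4; python3 -c "
from h import *
mv([.457,-.1035,.101],88.2)
"
```

```text
9.725 [ 0.45670034 -0.13003229  0.29892909]
handle_bar [([134.0, 256.0], 0.87)]
latch_grip [([270.0, 374.0], 0.64)]
tester [([122.0, 365.0], 0.97)]
t 9.925 pos [ 0.4567 -0.1302  0.2989] F [ 0.1  0.2 -0.2] ff 0.0 op 0.598
tr [0.0355, -0.0004, 0.2639] tw [-0.0001, -0.0001, 0.0072]
```

View pics/w4.png

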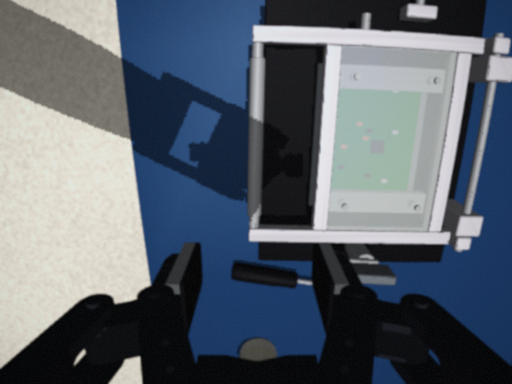

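The latch now lies alongside the rail at (370,270). The bar is upright in the picture at column 257, midway between the fingers, so I'm going down onto it.

Call:
arm_command --steps '[{"translation": [0.0355, 0, 0.08], "twist": [0, 0, 0.007], "fingers": 0.1}, {"translation": [0.0355, 0, 0.16], "twist": [0, 0, 0.007], "fingers": 0.1}, {"translation": [0.0355, 0, 0.22], "twist": [0, 0, 0.007], "fingers": 0.1}, {"translation": [0.0355, 0, 0.264], "twist": [0, 0, 0.007], "fingers": 0.1}, {"translation": [0.0355, 0, 0.264], "twist": [0, 0, 0.007], "fingers": 0.1}]'

```text
time: 10.55
eef_pos: [0.4552, -0.1025, 0.0983]
tcp_rot: [0.718, 0.696, -0.001, -0.003]
contact_force: [0.1, 0.3, 0.3]
opening: 0.553
finger_force: 0.0
```

Call:
arm_command --steps '[{"translation": [0, 0, 0], "twist": [0, 0, 0], "fingers": -1}, {"translation": [0, 0, 0], "twist": [0, 0, 0], "fingers": -1}, {"translation": [0, 0, 0], "twist": [0, 0, 0], "fingers": -1}, {"translation": [0, 0, 0], "twist": [0, 0, 0], "fingers": -1}, {"translation": [0, 0, 0], "twist": [0, 0, 0], "fingers": -1}]' --grip_force 40

```text
time: 11.18
eef_pos: [0.4561, -0.1041, 0.1028]
tcp_rot: [0.718, 0.696, -0.002, -0.001]
contact_force: [-8.0, -1.1, 5.5]
opening: 0.145
finger_force: 38.8
```

```bash
python3 -c "
from h import *
mv([.457,-.1035,.101],88.2)
s=get_state();print(s['qpos'],s['tcp_rot'])
"
```

```text
t 11.175 pos [ 0.4561 -0.1041  0.1028] F [-8.  -1.1  5.5] ff 38.840126395225525 op 0.145
tr [0.0008, 0.0011, 0.0024] tw [-0.004, 0.0012, -0.0003]
[-0.44015922 -0.02173496  2.17285973 -0.00339666  0.99382876 -0.40660518] [ 0.71822215  0.69581039 -0.00192483 -0.00106796]
```

Run:
```python
import numpy as np
f=lambda t:np.array([.215*(1-np.cos(t))-.012*np.sin(t),-(.215*np.sin(t)+.012*(1-np.cos(t)))])/.75
T=[0,.03,.08,.15,.23,.31,.39,.47,.55,.63,.71,.79,.87,.95,1.03,1.11,1.19,1.27,1.35,1.43,1.5,1.57,1.63,1.68,1.715,1.74]
for k in range(0,25,5):print(T[k],[(f(t)-f(T[k])).round(4).tolist() for t in T[k+1:k+6]])
```

```text
0 [[-0.0004, -0.0086], [-0.0004, -0.023], [0.0008, -0.043], [0.0039, -0.0658], [0.0088, -0.0882]]
0.31 [[0.0067, -0.022], [0.0151, -0.0433], [0.0251, -0.064], [0.0368, -0.0837], [0.0501, -0.1025]]
0.71 [[0.0147, -0.0176], [0.0307, -0.0341], [0.0481, -0.0491], [0.0665, -0.0628], [0.086, -0.0749]]
1.11 [[0.0204, -0.0105], [0.0416, -0.0194], [0.0634, -0.0266], [0.0857, -0.0319], [0.1056, -0.0352]]
1.5 [[0.02, -0.0018], [0.0372, -0.0023], [0.0516, -0.0019], [0.0616, -0.0012], [0.0687, -0.0005]]
```

Call:
arm_command --steps '[{"translation": [0, -0.0004, -0.0086], "twist": [0, 0, 0], "fingers": -1}, {"translation": [0, -0.0004, -0.023], "twist": [0, 0, 0], "fingers": -1}, {"translation": [0, 0.0008, -0.043], "twist": [0, 0, 0], "fingers": -1}, {"translation": [0, 0.004, -0.066], "twist": [0, 0, 0], "fingers": -1}, {"translation": [0, 0.009, -0.088], "twist": [0, 0, 0], "fingers": -1}]'

```text
time: 11.8
eef_pos: [0.4622, -0.1043, 0.1674]
tcp_rot: [0.718, 0.696, -0.002, -0.001]
contact_force: [-6.0, -4.6, -3.2]
opening: 0.144
finger_force: 39.3
```

```bash
python3 -c "
from h import *
mv([.457,-.1035,.169],88.2)
"
```

```text
t 11.8 pos [ 0.4622 -0.1043  0.1674] F [-6.  -4.6 -3.2] ff 39.25639271736145 op 0.144
tr [0.0009, -0.007, -0.002] tw [-0.005, 0.0016, -0.0007]
```

Call:
arm_command --steps '[{"translation": [0, 0.0067, -0.022], "twist": [0, 0, 0], "fingers": -1}, {"translation": [0, 0.0151, -0.0433], "twist": [0, 0, 0], "fingers": -1}, {"translation": [0, 0.0251, -0.064], "twist": [0, 0, 0], "fingers": -1}, {"translation": [0, 0.0368, -0.0837], "twist": [0, 0, 0], "fingers": -1}, {"translation": [0, 0.05, -0.1025], "twist": [0, 0, 0], "fingers": -1}]'

```text
time: 12.42
eef_pos: [0.5, -0.1061, 0.2457]
tcp_rot: [0.718, 0.696, -0.003, -0.001]
contact_force: [-7.2, -4.3, 0.2]
opening: 0.15
finger_force: 39.6
```

Call:
arm_command --steps '[{"translation": [0, 0.0147, -0.0176], "twist": [0, 0, 0], "fingers": -1}, {"translation": [0, 0.0307, -0.0341], "twist": [0, 0, 0], "fingers": -1}, {"translation": [0, 0.0481, -0.0491], "twist": [0, 0, 0], "fingers": -1}, {"translation": [0, 0.0665, -0.0628], "twist": [0, 0, 0], "fingers": -1}, {"translation": [0, 0.086, -0.0749], "twist": [0, 0, 0], "fingers": -1}]'

```text
time: 13.05
eef_pos: [0.5663, -0.1092, 0.3031]
tcp_rot: [0.719, 0.695, -0.002, 0.003]
contact_force: [-3.6, -5.8, -0.5]
opening: 0.143
finger_force: 39.5
```

Call:
arm_command --steps '[{"translation": [0, 0.0204, -0.0105], "twist": [0, 0, 0], "fingers": -1}, {"translation": [0, 0.0416, -0.0194], "twist": [0, 0, 0], "fingers": -1}, {"translation": [0, 0.0634, -0.0266], "twist": [0, 0, 0], "fingers": -1}, {"translation": [0, 0.0857, -0.0319], "twist": [0, 0, 0], "fingers": -1}, {"translation": [0, 0.1056, -0.0352], "twist": [0, 0, 0], "fingers": -1}]'

```text
time: 13.68
eef_pos: [0.646, -0.1129, 0.3289]
tcp_rot: [0.719, 0.695, -0.002, 0.004]
contact_force: [-1.4, -8.6, -1.2]
opening: 0.143
finger_force: 39.4
```

Call:
arm_command --steps '[{"translation": [0, 0.02, -0.0018], "twist": [0, 0, 0], "fingers": -1}, {"translation": [0, 0.0372, -0.0023], "twist": [0, 0, 0], "fingers": -1}, {"translation": [0, 0.0516, -0.0019], "twist": [0, 0, 0], "fingers": -1}, {"translation": [0, 0.0616, -0.0012], "twist": [0, 0, 0], "fingers": -1}, {"translation": [0, 0.0687, -0.0005], "twist": [0, 0, 0], "fingers": -1}]'

```text
time: 14.3
eef_pos: [0.6973, -0.1154, 0.3287]
tcp_rot: [0.719, 0.695, -0.002, 0.004]
contact_force: [-1.3, -8.7, -1.5]
opening: 0.147
finger_force: 39.4
```

Call:
arm_command --steps '[{"translation": [0, 0, 0], "twist": [0, 0, 0], "fingers": -1}, {"translation": [0, 0, 0], "twist": [0, 0, 0], "fingers": -1}, {"translation": [0, 0, 0], "twist": [0, 0, 0], "fingers": -1}, {"translation": [0, 0, 0], "twist": [0, 0, 0], "fingers": -1}]'

```text
time: 14.8
eef_pos: [0.6971, -0.1153, 0.3288]
tcp_rot: [0.719, 0.695, -0.002, 0.004]
contact_force: [0.1, -9.6, -1.5]
opening: 0.148
finger_force: 39.4
```

Run:
```python
from h import *
s=get_state();print(s)
# hinge from (bar start shut), angle from positions; fit too
P=np.array([[.4561,.1028],[.4622,.1674],[.5,.2457],[.5663,.3031],[s["eef_pos"][0],s["eef_pos"][2]]])+[0,.019]
from scipy.optimize import least_squares
r=least_squares(lambda h:np.hypot(*(P-h).T)-.2153,[.67,.132]).x
print(r,[round(np.pi-np.arctan2(*(p-r)[::-1])+np.arctan2(12,215),3) for p in P])
st=get_state();c=read_camera("scene");save(c,"end.png");c2=read_camera("wrist");save(c2,"endw.png")
```

```text
{'time': 14.8, 'qpos': array([-0.30488705,  0.30182789,  1.38226784, -0.00676303,  1.45208708,
       -0.26939384]), 'dq': array([ 0.0012551 , -0.00055073,  0.00142263, -0.00178058, -0.0017233 ,
       -0.00045807]), 'joint_efforts': array([  6.43072084, -43.90208244, -30.83747864,   1.95585452,
         0.51523441,  -0.046945  ]), 'eef_pos': array([ 0.6970626 , -0.11534164,  0.32879019]), 'tcp_rot': array([ 0.71926497,  0.69472246, -0.00165775,  0.00398118]), 'contact_force': array([ 0.08279492, -9.55464828, -1.45323844]), 'wrist_torque': array([-1.30383501,  0.05220135, -0.08931392]), 'finger_force': 39.44376289844513, 'opening': 0.14787841190360768}
[0.67106595 0.13403158] [np.float64(6.282), np.float64(0.301), np.float64(0.708), np.float64(1.118), np.float64(1.748)]
```

View pics/end.png

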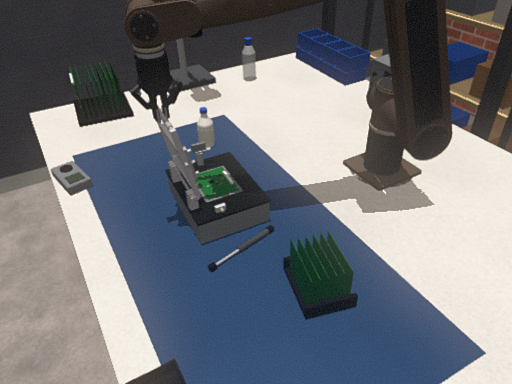

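The lid stands just past upright with its bar in the gripper at (165,115). The fitted angle is about 1.75 rad, the hand feels almost no push along x, and the other things have not moved. Handing in.

```bash
python3 -c "
from plant import *
print(sign_off())"
```

```text
the job is handed in; nothing more can be done
None
```

The job is handed in: the latch is turned alongside the lid (about 1.49 rad), and the lid is held by its bar at about 1.75 rad, within 0.01 rad of balance. It was standing still, and nothing else on the bench looked moved. The hand-in returned no verdict.

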